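# Set the flattening weight on a fresh moulding

### The job

The round moulding on the sprung cooling plate is still soft and will warp as it cools. Lift the steel flattening weight up and off its hook and set it down gently, upright and centred, on the round moulding, without dropping it or ever pressing with more than 15 N, then let go. Leave the square moulding where it lies.

Things in the scene. Friction and masses are not known exactly. Their poses are not given: they have to be found in the camera images.
- weight: Steel weight, about 0.5 kg, 119 mm tall, hanging on the hook. Origin: centre of its foot's underside, z up. Round foot 56 mm wide, 26 mm high; on it an eye, open along x: opening 36 mm wide (y), z 26 to 71 mm, bars 7 to 8 mm thick, 50 mm wide over all in y, 10 mm deep in x; on top a grip block 16 mm thick in y, 24 mm wide in x, z 79 to 119 mm.
- weight_grip (a point): Where to pinch the weight's grip block from above, fingers closing along the weight's y: on its axis, 105 mm above the foot's underside, 26 mm above the top of the eye. Same axes as the weight.
- stand: Fixed hook stand. Origin on the table below the hook's seat; base 130 x 100 x 12 mm from x = -20 to +110 mm, post 14 mm square at x = +70 mm. From the post's top a flat arm (10 mm wide, 8 mm thick, top face at z = 160 mm) runs to the stand's -x and ends in an upturned tip. The weight comes off by lifting its eye over the tip, then moving it to the stand's -x.
- hook_seat (a point): Where the weight hangs: on the top face of the hook's arm, 160 mm above the table.
- hook_tip (a point): Top of the hook's upturned tip, 18 mm above the arm's top face, 32 mm to the stand's -x of the seat; 8 mm thick in x, 10 mm wide. Lifted 20 to 35 mm, the weight's eye passes over it without its foot touching the arm.
- disc: The round moulding: white plastic disc 90 mm in diameter, 6 mm thick, 40 g, lying loose on the sprung cooling plate. Origin: centre of its underside; its top is 6 mm higher, 36 mm above the table.
- square: The square moulding: white plastic plate 80 x 80 x 6 mm lying beside the round one on the same cooling plate. Origin: centre of its underside.
- platen (a joint): How far the sprung cooling plate (dark steel, 125 x 235 mm, top 30 mm above the table) is pressed down, m: 0 at rest, 0.010 on its stops. It carries the first few newtons without moving, then gives about 1 mm for every 2 N (some 6 mm at the 15 N limit).

How it is judged:
By the outcome, as a careful person would: the job done as asked, in the order asked, and still so for the second after the job is handed in, with the robot touching nothing.
It also fails if it takes over 53 s, if anything falls off the work surface, if the arm or the gripper's body presses on something with over 40 N, if the wrist force passes 120 N, or if a joint passes its speed limit or range.

### The arm

A 6-joint arm with a two-finger parallel gripper is mounted at the origin on the work surface. World frame = base frame: x ahead of the robot, y to its left, z up, the work surface at z = 0. Lengths are in m, angles in rad, forces in N, time in s.
With the tool pointing down it reaches from about 0.375 to 0.9 m from the base axis. Payload 3.1 kg.
Tool frame: the origin (TCP) lies at the very end of the fingers, on their centre line; the grasp point (between the pads) lies 19 mm behind it; z points along the fingers, y is the line along which they close (so a half turn about z gives the same grasp; the last joint's range is limited). The gripper opens to 85 mm and grips with 20 to 120 N. Pads are 22 mm wide; open, the fingers measure 114 mm over their backs; the gripper's body (76 mm by 85 mm) begins 54 mm behind the grasp point. The pads swing forward as they close: fully open they stand 13 mm farther back than shut.
Start: joints at [1.125, 0.527, 1.433, -0, 1.181, -0.178], TCP at [0.165, 0.603, 0.195] pointing down, gripper open.
Joint ranges: [-3.08, 3.08], [-0.75, 2.2], [0.22, 2.44], [-1.43, 4.57], [0, 2.65], [-2.85, 2.85]. Speed limits (rad/s): [2.79, 2.79, 3.14, 3.14, 3.14, 3.14].

### API

Orientations are given as a unit quaternion [x, y, z, w].
In Python, from station import telemetry, snapshot, ticket gives the robot as it stands.
- The arm moves only by the tool move_arm, never from a script. Its argument "commands" is text: rows parted by semicolons, each of 7 numbers parted by spaces: the shift along the tool's x, y, z in mm, then the turn, a rotation vector about the tool's x, y, z in degrees, then the opening, from -1 (shut) to 1 (fully open). A call has exactly 5 rows; each row is the pose to reach, as a shift and turn from the pose commanded when the call began, along the tool's axes at that moment; what a row does not reach only later rows make up. A row lasts 1/8 s, in which the tool goes at most 62.5 mm and 10.7 degrees, less where a joint would pass 70% of its speed; a pose out of reach is approached as far as the arm can. A call with a gripper value outside its range is refused whole. The fingers move at their own pace and stop on an object; "grip_force" is the grip in N (left out, the last holds). Time passes only in rows, so rows that repeat a pose let the fingers close, or fill a call up. It gives the time, the measured TCP pose, the force, the opening and the grip force at its end, in the units of the state.
- telemetry.sense(): the state, without advancing time (a new reading comes with each control period).
- snapshot(name): name is "scene" or "top" or "wrist"; returns a dict with "image" (384x512x3 uint8, red, green, blue), "fx", "fy", "cx", "cy" (pixels), "k1" (the pictures are not rectified: a ray, as slopes to the right and down, at radius r is drawn at 1 + k1 r^2 times it, then the intrinsics apply), "pose" (4x4, takes a point from camera to world coordinates). Camera axes: x right, y down, z forward; pixel columns grow to the right and rows downward; lengths in m; the calibration is good to about 2 mm. A picture is of the moment at which its call begins. There is no depth.
- ticket.sign_off(): hands the job in; it is judged then, once.
The state is a dict: "t": time; "q": joint angles; "qd": joint speeds; "tau": joint torques, N m; "tcp_pos": TCP position; "tool_rot": TCP orientation; "force": force on the tool from outside, world axes, zero at the start; "ft_torque": the same for the moment, N m; "finger_gap": opening from 0.0 (shut) to 1.0 (fully open); "gripper_force": force on a finger pad.
Only numpy, scipy, OpenCV 4.12 (cv2) and the standard library are available. Lean on these libraries where they do the work, as an engineer would, in place of code of your own. Each camera call takes 0.05 s, during which the arm holds its last target. There are 200 camera calls.

## Working session

There is one attempt and no reset: what is moved stays moved. The work goes in short steps, Python scripts to look and compute and a tool call to move; the robot and the scene stay as the last step left them, time stands still between calls to the robot, and variables do not carry over. Pictures are saved under pics/ and viewed, at most 12 in all, crops included, and the job is handed in when it is done.

Besides the shell and the picture viewer there is one more tool, called after "Request:" by a JSON object that holds its "fn" and its "kwargs", one argument or row to a line. move_arm: Moves the arm, as the interface text tells. Its arguments: {"type":"object","properties":{"commands":{"type":"string"},"grip_force":{"type":"number"}},"required":["commands"]}

```bash
mkdir -p pics; ls
cat > h.py <<'E'
import numpy as np, cv2, pickle
from station import telemetry, snapshot
def grab(name,tag):
    s=snapshot(name); pickle.dump(s,open(f'pics/{tag}.pkl','wb'))
    cv2.imwrite(f'pics/{tag}.png',s['image'][:,:,::-1]); return s
def load(tag): return pickle.load(open(f'pics/{tag}.pkl','rb'))
def ray(s,u,v):
    # k1: r_d = r(1+k1 r^2)
    d=np.array([(u-s['cx'])/s['fx'],(v-s['cy'])/s['fy']]); x=d.copy()
    for _ in range(30): x=d/(1+s['k1']*(x@x))
    P=np.array(s['pose']); r=P[:3,:3]@np.array([x[0],x[1],1]); return P[:3,3],r/np.linalg.norm(r)
def onz(s,u,v,z):
    o,r=ray(s,u,v); return o+r*(z-o[2])/r[2]
def tri(obs):
    A=np.zeros((3,3));b=np.zeros(3);L=[ray(*o) for o in obs]
    for o,r in L:
        M=np.eye(3)-np.outer(r,r);A+=M;b+=M@o
    p=np.linalg.solve(A,b); return p,[np.linalg.norm((np.eye(3)-np.outer(r,r))@(p-o)) for o,r in L]
def proj(s,p):
    P=np.array(s['pose']);c=P[:3,:3].T@(np.array(p)-P[:3,3]);x=c[:2]/c[2];x=x*(1+s['k1']*(x@x))
    return np.array([s['fx']*x[0]+s['cx'],s['fy']*x[1]+s['cy']])
E
python3 - <<'E'
from h import *
np.set_printoptions(precision=3,suppress=True)
a=grab('scene','s0');b=grab('top','t0');w=grab('wrist','w0')
for s in(a,b,w):print(s['fx'],s['cx'],s['cy'],s['k1'],np.array(s['pose']))
cv2.imwrite('pics/c0.png',np.hstack([cv2.resize(x['image'],(400,300),interpolation=cv2.INTER_AREA)[:,:,::-1] for x in(a,b)]))
print(telemetry.sense())
E
```

```text
pics
457.37908607245856 254.20607109419524 180.7767257322142 0.046342537185958384 [[ 0.577  0.712 -0.399  0.941]
 [ 0.816 -0.495  0.297 -0.284]
 [ 0.014 -0.497 -0.868  0.985]
 [ 0.     0.     0.     1.   ]]
393.3283252536875 260.5256387260072 185.8841258941533 -0.03722021123161281 [[ 0.026 -0.994  0.107  0.454]
 [-1.    -0.024  0.018 -0.024]
 [-0.015 -0.108 -0.994  1.135]
 [ 0.     0.     0.     1.   ]]
275.74740979959256 255.6330273308724 188.4830415691659 -0.03385455223249599 [[ 0.264  0.931  0.253  0.1  ]
 [ 0.964 -0.255 -0.072  0.62 ]
 [-0.003  0.263 -0.965  0.373]
 [ 0.     0.     0.     1.   ]]
{'t': 0.15, 'q': array([ 1.124,  0.528,  1.434, -0.   ,  1.181, -0.178]), 'qd': array([-0.   ,  0.   , -0.005,  0.   , -0.   ,  0.001]), 'tau': array([  0.001, -44.274, -17.828,  -0.   ,   0.006,   0.   ]), 'tcp_pos': array([0.165, 0.602, 0.194]), 'tool_rot': array([ 0.134,  0.991, -0.001, -0.   ]), 'force': array([-0.308,  0.622, -0.48 ]), 'ft_torque': array([-0.007,  0.036, -0.002]), 'gripper_force': 0.0, 'finger_gap': 1.002522399813542}
```

View pics/s0.png

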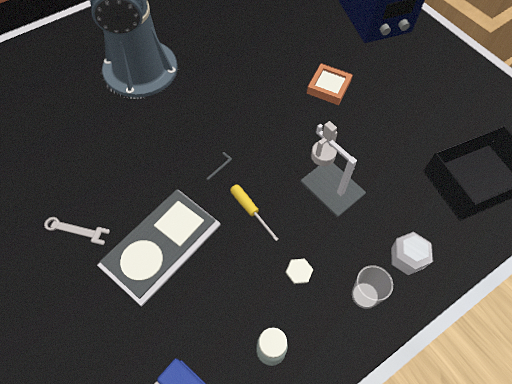

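View pics/t0.png

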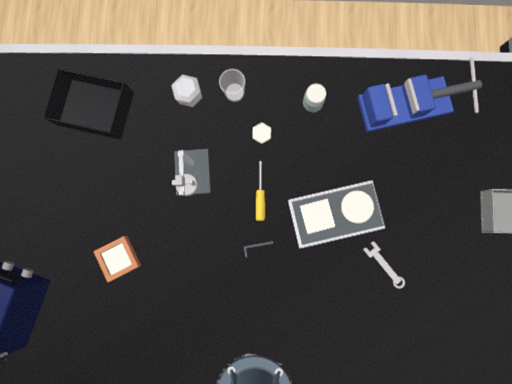

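The scene view has the disc at about (141,260), the square at (179,223), and the weight on its hook at (325,145). In the top view they are at (358,207), (317,216) and (184,183). I'll enlarge the weight in both views and segment the disc.

Run:
```python
from h import *
np.set_printoptions(precision=4,suppress=True)
a=load('s0');b=load('t0')
def blob(s,u,v):
    g=s['image'].min(2); n,l,st,c=cv2.connectedComponentsWithStats((g>185).astype(np.uint8)); k=l[v,u]
    cs,_=cv2.findContours((l==k).astype(np.uint8),0,1); print('area',st[k]); return max(cs,key=len)[:,0].astype(float)
for nm,z,pa,pb in(('disc',.036,(141,260),(358,207)),('sq',.036,(179,223),(317,216))):
    ca,cb=blob(a,*pa),blob(b,*pb)
    for s,c in((a,ca),(b,cb)):
        P=np.array([onz(s,*p,z)[:2] for p in c]).astype(np.float32)*1000
        print(nm,cv2.minEnclosingCircle(P),cv2.minAreaRect(P))
    ma=cv2.moments(ca.astype(np.float32));mb=cv2.moments(cb.astype(np.float32))
    f=lambda m:(m['m10']/m['m00'],m['m01']/m['m00'])
    print(f(ma),f(mb),tri([(a,*f(ma)),(b,*f(mb))]))
A=cv2.resize(a['image'][110:230,285:385],(500,600),interpolation=cv2.INTER_CUBIC)
B=cv2.resize(b['image'][140:205,160:225],(300,300),interpolation=cv2.INTER_CUBIC)
o=np.zeros((600,800,3),np.uint8);o[:,:500]=A;o[:300,500:]=B
cv2.imwrite('pics/c1.png',o[:,:,::-1])
```

```text
area [ 120  241   42   39 1299]
area [342 191  32  32 818]
disc ((524.413330078125, -273.9600830078125), 45.009246826171875) ((524.8619995117188, -274.2969665527344), (88.49651336669922, 85.8963394165039), 54.8768424987793)
disc ((522.4730224609375, -274.7841796875), 45.227848052978516) ((521.7770385742188, -275.8002624511719), (86.56855010986328, 87.0457534790039), 1.3798859119415283)
(140.78842797690965, 259.79554302590947) (357.21316073354905, 206.38727076591152) (array([ 0.5226, -0.2753,  0.0309]), [np.float64(0.0009681372873017422), np.float64(0.0009681372873017619)])
area [ 154  201   50   45 1161]
area [300 199  35  35 840]
sq ((495.4631042480469, -162.7217559814453), 55.17964553833008) ((495.03265380859375, -162.5642547607422), (80.22451782226562, 80.41566467285156), 16.476421356201172)
sq ((493.1748046875, -163.38851928710938), 54.55916976928711) ((492.7303466796875, -163.54139709472656), (81.15597534179688, 79.83563232421875), 16.236488342285156)
(178.38969041178237, 222.55846107604447) (317.1506471461914, 215.956927646934) (array([ 0.493 , -0.1635,  0.0311]), [np.float64(0.0007025050878851105), np.float64(0.000702505087885089)])
```

View pics/c1.png

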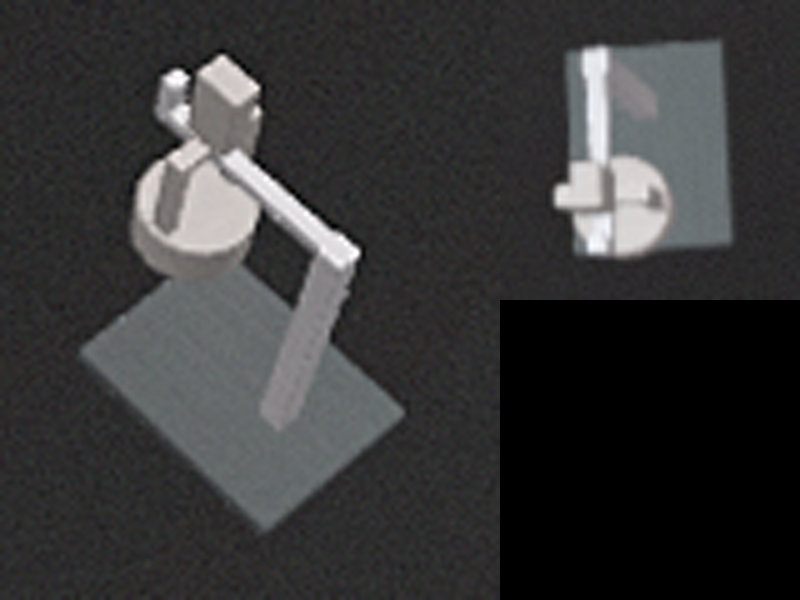

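The enlarged views show the grip block's top at about scene px (330,126) and top px (179,180). The hook arm runs along world x, with its tip toward the robot. I'll triangulate these.

Run:
```python
from h import *
np.set_printoptions(precision=4,suppress=True)
a=load('s0');b=load('t0')
A=lambda x,y:(a,285+x/5-.4,110+y/5-.4); B=lambda x,y:(b,160+x/4.615-.4,140+y/4.615-.4)
print('blocktop',tri([A(228,82),B(587,184)][:1]+[B(87,184)]))
print('armcorner far',tri([A(338,250),B(96,52)]))
print('tip',tri([A(176,75),B(97,250)]))
for c in((80,352),(265,532),(405,411)):print('base S',onz(*A(*c),.012))
for c in((67,52),(221,40),(232,243),(76,250)):print('base T',onz(*B(*c),.012))
```

```text
blocktop (array([0.5654, 0.1904, 0.2061]), [np.float64(0.0005036803650253722), np.float64(0.0005036803650253935)])
armcorner far (array([0.6417, 0.1967, 0.1674]), [np.float64(0.0008073729949696864), np.float64(0.0008073729949696278)])
tip (array([0.5344, 0.1913, 0.1759]), [np.float64(0.0017329024114859136), np.float64(0.0017329024114859709)])
base S [0.5569 0.1435 0.012 ]
base S [0.6835 0.1545 0.012 ]
base S [0.6728 0.2524 0.012 ]
base T [0.672  0.2514 0.012 ]
base T [0.6818 0.154  0.012 ]
base T [0.5535 0.1419 0.012 ]
base T [0.5467 0.2394 0.012 ]
```

Request:
{"fn": "move_arm", "kwargs": {
  "commands": "-48 -29 -22 0 0 0 1; -97 -58 -44 0 0 0 1; -147 -87 -60 0 0 0 1; -198 -116 -70 0 0 0 1; -250 -145 -80 0 0 0 1",
  "grip_force": 40
}}

```text
t: 0.78
tcp_pos: [0.369, 0.3952, 0.275]
tool_rot: [0.133, 0.991, 0.0, 0.0]
force: [1.2, -0.1, -1.0]
finger_gap: 0.999
gripper_force: 0.0
```

Request:
{"fn": "move_arm", "kwargs": {
  "commands": "-50 -29 -8 0 0 -4 1; -100 -58 -16 0 0 -8 1; -150 -88 -24 0 0 -12 1; -200 -118 -32 0 0 -17 1; -240 -147 -40 0 0 -21 1"
}}

```text
t: 1.4
tcp_pos: [0.5619, 0.1896, 0.3146]
tool_rot: [-0.05, 0.999, 0.0, -0.0]
force: [0.5, 0.1, -0.7]
finger_gap: 1.001
gripper_force: 0.0
```

Request:
{"fn": "move_arm", "kwargs": {
  "commands": "0 0 0 0 0 0 1; 0 0 0 0 0 0 1; 0 0 0 0 0 0 1; 0 0 0 0 0 0 1; 0 0 0 0 0 0 1"
}}

```text
t: 2.02
tcp_pos: [0.5601, 0.1922, 0.3148]
tool_rot: [-0.05, 0.999, -0.0, -0.0]
force: [0.4, 0.2, -0.8]
finger_gap: 0.999
gripper_force: 0.0
```

Run:
```python
from h import *
w=grab('wrist','w1'); print(proj(w,(.567,.191,.208)),proj(w,(.535,.190,.178)))
```

```text
[253.56374436 185.48015381] [255.64077795 151.93520366]
```

View pics/w1.png

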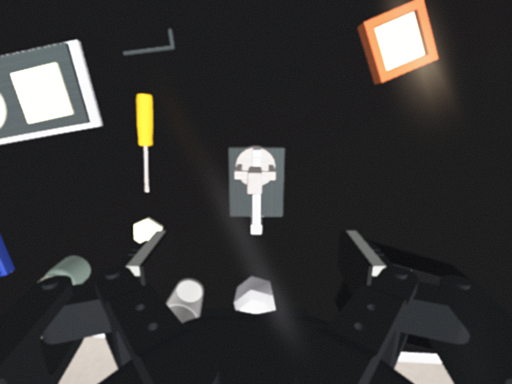

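The wrist view has the weight centred at about (255,180), with its eye across the image and well aligned with the tool. I'll enlarge it to measure.

Run:
```python
from h import *
w=load('w1'); c=cv2.resize(w['image'][135:245,215:305],None,fx=5.4,fy=5.4,interpolation=cv2.INTER_CUBIC)
cv2.imwrite('pics/c2.png',c[:,:,::-1]);print(c.shape)
```

```text
(594, 486, 3)
```

View pics/c2.png

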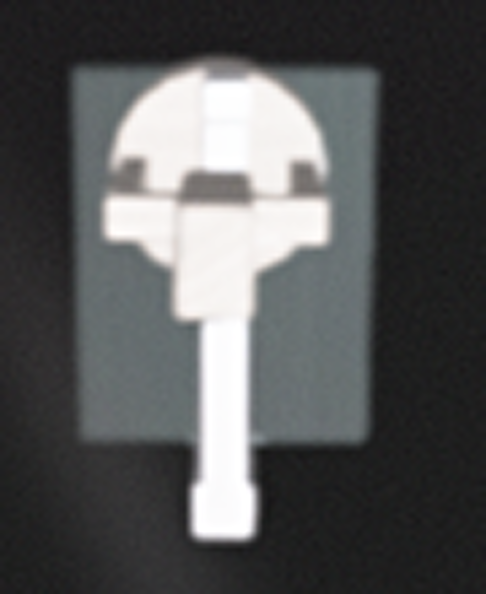

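The block's top face spans crop (176–254, 202–319), so its centre is at wrist px (254.2,182.7). The weight is square to the tool within about 1°.

Run:
```python
from h import *
np.set_printoptions(precision=4,suppress=True)
a=load('s0');b=load('t0');w=load('w1')
W=(w,254.2,182.7);S=(a,330.2,126.0);T=(b,178.5,179.5)
for o in([W,S],[W,T],[W,S,T]):print(tri(o))
print(onz(*W,.208))
for x in(176,253):print(onz(w,215+x/5.4-.4,135+202/5.4-.4,.208))
for x in(173,254):print(onz(w,215+x/5.4-.4,135+319/5.4-.4,.208))
from scipy.spatial.transform import Rotation as R
s=telemetry.sense();M=R.from_quat(s['tool_rot']).as_matrix();print(s['tcp_pos'],M)
print('move mm',M.T@(np.array([*onz(*W,.208)[:2],.175])-s['tcp_pos'])*1000)
```

```text
(array([0.5648, 0.1916, 0.2046]), [np.float64(0.00016368947701952895), np.float64(0.00016368947701949754)])
(array([0.566 , 0.1915, 0.199 ]), [np.float64(0.00012842533479891425), np.float64(0.00012842533479902438)])
(array([0.565 , 0.191 , 0.2048]), [np.float64(0.0005237884913208592), np.float64(0.000533688093352309), np.float64(0.0009322415675747744)])
[0.5639 0.1914 0.208 ]
[0.553  0.1828 0.208 ]
[0.5515 0.1979 0.208 ]
[0.5769 0.1844 0.208 ]
[0.5752 0.2006 0.208 ]
[0.5602 0.1921 0.3148] [[-0.995  -0.0996  0.    ]
 [-0.0996  0.995  -0.    ]
 [-0.     -0.     -1.    ]]
move mm [ -3.551   -1.0387 139.7805]
```

Request:
{"fn": "move_arm", "kwargs": {
  "commands": "-4 -1 40 0 0 0 1; -4 -1 75 0 0 0 1; -4 -1 105 0 0 0 1; -4 -1 128 0 0 0 1; -4 -1 139 0 0 0 1"
}}

```text
t: 2.7
tcp_pos: [0.5639, 0.1909, 0.1744]
tool_rot: [-0.049, 0.999, -0.0, -0.001]
force: [-0.8, -0.2, 0.5]
finger_gap: 0.996
gripper_force: 0.0
```

Request:
{"fn": "move_arm", "kwargs": {
  "commands": "0 0 0 0 0 0 1; 0 0 0 0 0 0 0.3; 0 0 0 0 0 0 -0.2; 0 0 0 0 0 0 -1; 0 0 0 0 0 0 -1",
  "grip_force": 50
}}

```text
t: 3.32
tcp_pos: [0.5649, 0.1909, 0.1761]
tool_rot: [-0.049, 0.999, 0.0, 0.0]
force: [-0.7, 0.0, 0.9]
finger_gap: 0.14
gripper_force: 0.0
```

Request:
{"fn": "move_arm", "kwargs": {
  "commands": "0 0 0 0 0 0 -1; 0 0 0 0 0 0 -1; 0 0 0 0 0 0 -1; 0 0 0 0 0 0 -1; 0 0 0 0 0 0 -1"
}}

```text
t: 3.95
tcp_pos: [0.5647, 0.1908, 0.1757]
tool_rot: [-0.049, 0.999, -0.0, -0.0]
force: [-0.3, 0.3, -0.4]
finger_gap: -0.002
gripper_force: 0.0
```

Missed: the gripper is fully shut with nothing between the pads. I'll look.

Run:
```python
from h import *
a=grab('scene','s1');w=grab('wrist','w2');b=grab('top','t1')
A=cv2.resize(a['image'][90:190,275:375],(400,400),interpolation=cv2.INTER_CUBIC)
W=cv2.resize(w['image'],(400,300),interpolation=cv2.INTER_AREA)
B=cv2.resize(b['image'][140:215,150:250],(400,300),interpolation=cv2.INTER_CUBIC)
o=np.zeros((600,800,3),np.uint8);o[:400,:400]=A;o[:300,400:]=W;o[300:,400:]=B
cv2.imwrite('pics/c3.png',o[:,:,::-1])
```

```text
(no output)
```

View pics/c3.png

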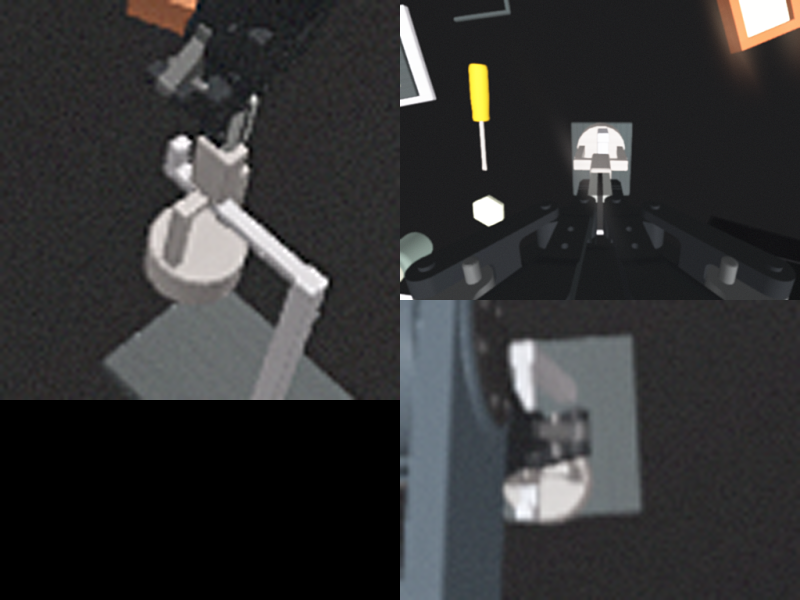

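Run:
```python
from h import *
np.set_printoptions(precision=4,suppress=True)
a=load('s1');b=load('t1');w=load('w2');s=telemetry.sense()
print(s['tcp_pos'],s['finger_gap'],s['gripper_force'],s['force'])
for p in(s['tcp_pos'],(.565,.191,.208),(.5765,.1915,.208),(.5535,.191,.208)):
    u=proj(a,p);v=proj(b,p);x=proj(w,p)
    print(p,'crop S',(u-[275,90])*4,'W',x,'T crop',(v-[150,140])*4)
A=cv2.resize(a['image'][100:160,300:360],(540,540),interpolation=cv2.INTER_CUBIC)
W=cv2.resize(w['image'][140:250,230:282],(260,550),interpolation=cv2.INTER_CUBIC)
o=np.zeros((560,800,3),np.uint8);o[:540,:540]=A;o[:550,540:]=W
cv2.imwrite('pics/c4.png',o[:,:,::-1])
```

```text
[0.5647 0.1909 0.1757] 0.002253466636786467 0.0 [-1.0541 -0.0362 -0.1125]
[0.5647 0.1909 0.1757] crop S [210.8424 176.5046] W [255.1065 214.9857] T crop [123.1457 164.6693]
(0.565, 0.191, 0.208) crop S [220.8915 140.8852] W [255.1172 235.3326] T crop [111.2594 157.6345]
(0.5765, 0.1915, 0.208) crop S [235.75   155.0021] W [254.0484 253.1806] T crop [111.369  138.5212]
(0.5535, 0.191, 0.208) crop S [206.903  126.4621] W [257.1044 216.8352] T crop [110.3204 176.7793]
```

View pics/c4.png

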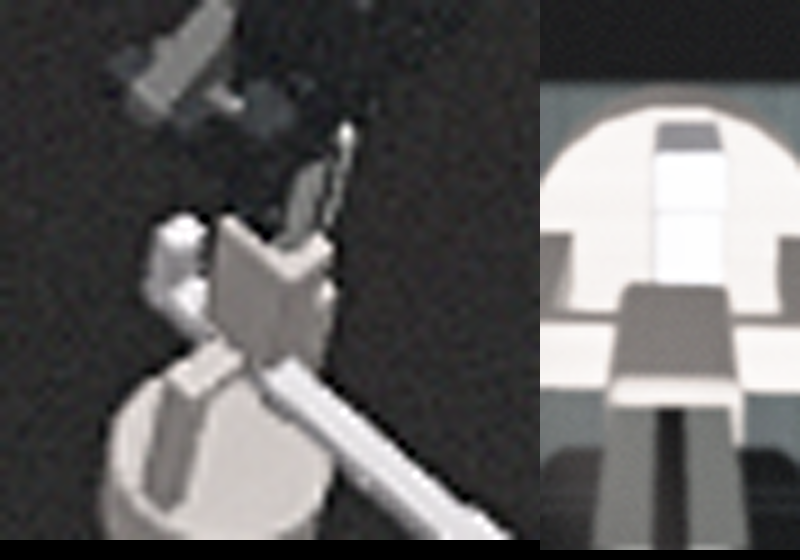

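Run:
```python
from h import *
np.set_printoptions(precision=1,suppress=True)
w=load('w1'); x=np.array([-.995,-.0996,0]);y=np.array([-.0996,.995,0]);t=np.array([.5601,.1922,.3148])
for h in(0,.013,.03,.045):print(h,[proj(w,t+i*.011*x+j*.0425*y+[0,0,h]) for j in(-1,1) for i in(-1,1)])
w=load('w2');t=np.array([.5647,.1909,.1757])
for h in(0,.013,.032):print(h,[proj(w,t+i*.011*x+j*.005*y+[0,0,h]) for j in(-1,1) for i in(-1,1)])
```

```text
0 [array([194.7, 229.6]), array([192.8, 199.8]), array([315.4, 229.7]), array([317.3, 199.9])]
0.013 [array([190.5, 237.6]), array([188.3, 205.9]), array([319.5, 237.7]), array([321.7, 206. ])]
0.03 [array([184. , 249.9]), array([181.4, 215.5]), array([325.8, 250. ]), array([328.5, 215.6])]
0.045 [array([177.2, 262.9]), array([174. , 225.6]), array([332.4, 263. ]), array([335.7, 225.8])]
0 [array([248. , 229.7]), array([247.8, 199.9]), array([262.3, 229.7]), array([262.5, 199.9])]
0.013 [array([247.5, 237.8]), array([247.2, 206.1]), array([262.7, 237.8]), array([262.9, 206. ])]
0.032 [array([246.6, 251.7]), array([246.2, 216.9]), array([263.5, 251.7]), array([263.7, 216.9])]
```

The shut fingers seem to end at the block's top, roughly 35 mm short of the stated TCP. I'll lift clear and measure where the fingertips really are.

Request:
{"fn": "move_arm", "kwargs": {
  "commands": "0 0 -10 0 0 0 -1; 0 0 -30 0 0 0 -1; 0 0 -60 0 0 0 -1; 0 0 -80 0 0 0 -1; 0 0 -80 0 0 0 -1"
}}

```text
t: 4.72
tcp_pos: [0.5662, 0.1911, 0.2582]
tool_rot: [-0.049, 0.999, 0.0, 0.003]
force: [1.0, -0.2, 0.2]
finger_gap: 0.003
gripper_force: 0.0
```

Run:
```python
from h import *
np.set_printoptions(precision=4,suppress=True)
a=grab('scene','s2');w=grab('wrist','w3');s=telemetry.sense();t=s['tcp_pos'];print(t,s['finger_gap'])
for h in(0,.02,.04):
    u=proj(a,t+[0,0,h]);v=proj(w,t+[0,0,h]);print(h,u,v,(u-[290,70])*6,(v-[215,150])*5+[480,0])
A=cv2.resize(a['image'][70:160,290:370],(480,540),interpolation=cv2.INTER_CUBIC)
W=cv2.resize(w['image'][150:260,215:279],(320,550),interpolation=cv2.INTER_CUBIC)
o=np.zeros((560,800,3),np.uint8);o[:540,:480]=A;o[:550,480:]=W
cv2.imwrite('pics/c5.png',o[:,:,::-1])
```

```text
[0.5643 0.1908 0.2556] 0.0036359985358816373
0 [333.7151 110.8055] [255.0375 213.4722] [262.2906 244.8333] [680.1875 317.3612]
0.02 [335.3979 104.4239] [254.95   224.7347] [272.3873 206.5436] [679.7498 373.6737]
0.04 [337.1489  97.7882] [254.8406 238.8184] [282.8934 166.7293] [679.2028 444.0919]
```

View pics/c5.png

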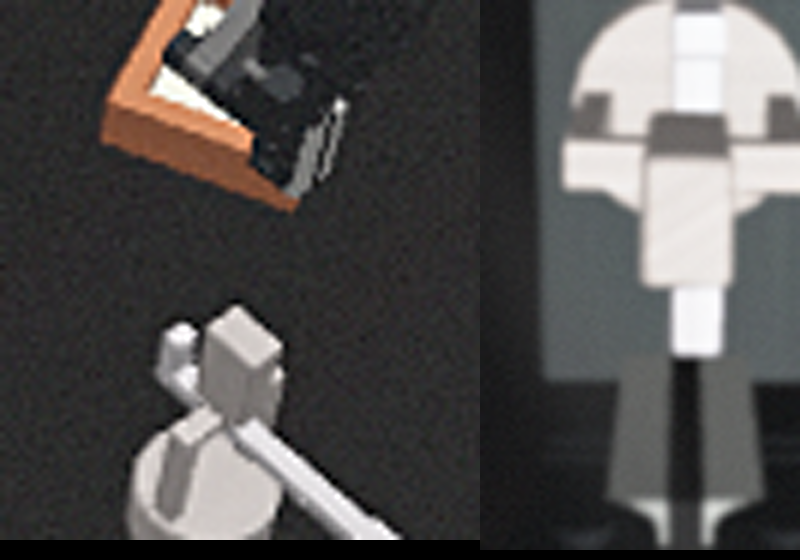

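At this pose the fingertips end about 35 mm above the reported TCP in both views: the wrist view puts the tip edge at row 221 and the scene view puts the tips at about (337,99). The weight hasn't moved. I'll open and go down to a reported TCP height of about 0.145, watching the force.

Request:
{"fn": "move_arm", "kwargs": {
  "commands": "0 0 0 0 0 0 1; 0 0 0 0 0 0 1; 0 0 0 0 0 0 1; 0 0 10 0 0 0 1; 0 0 30 0 0 0 1"
}}

```text
t: 5.45
tcp_pos: [0.5653, 0.1909, 0.2256]
tool_rot: [-0.049, 0.999, 0.0, 0.001]
force: [-0.1, -0.1, -0.6]
finger_gap: 0.999
gripper_force: 0.0
```

Request:
{"fn": "move_arm", "kwargs": {
  "commands": "0 0 25 0 0 0 1; 0 0 45 0 0 0 1; 0 0 60 0 0 0 1; 0 0 70 0 0 0 1; 0 0 75 0 0 0 1"
}}

```text
t: 6.08
tcp_pos: [0.5647, 0.1909, 0.1502]
tool_rot: [-0.049, 0.999, -0.0, -0.0]
force: [0.2, -0.6, -0.0]
finger_gap: 1.004
gripper_force: 0.0
```

Request:
{"fn": "move_arm", "kwargs": {
  "commands": "0 0 5 0 0 0 1; 0 0 5 0 0 0 0.5; 0 0 5 0 0 0 0; 0 0 5 0 0 0 -1; 0 0 5 0 0 0 -1"
}}

```text
t: 6.7
tcp_pos: [0.5649, 0.1911, 0.1462]
tool_rot: [-0.049, 0.999, 0.0, 0.0]
force: [0.7, -0.1, 1.3]
finger_gap: 0.176
gripper_force: 49.6
```

Gripped: the opening is 0.176 (about 15 mm) at 50 N. Lift 27 mm, then check.

Request:
{"fn": "move_arm", "kwargs": {
  "commands": "0 0 -6 0 0 0 -1; 0 0 -12 0 0 0 -1; 0 0 -19 0 0 0 -1; 0 0 -25 0 0 0 -1; 0 0 -27 0 0 0 -1",
  "grip_force": 70
}}

```text
t: 7.32
tcp_pos: [0.565, 0.1909, 0.1733]
tool_rot: [-0.049, 0.999, 0.0, 0.0]
force: [0.9, 0.0, -4.9]
finger_gap: 0.174
gripper_force: 69.9
```

Request:
{"fn": "move_arm", "kwargs": {
  "commands": "0 0 0 0 0 0 -1; 0 0 0 0 0 0 -1; 5 0 0 0 0 0 -1; 12 0 0 0 0 0 -1; 20 0 0 0 0 0 -1"
}}

```text
t: 7.95
tcp_pos: [0.544, 0.1888, 0.1726]
tool_rot: [-0.049, 0.999, -0.0, -0.0]
force: [-0.8, 0.7, -5.8]
finger_gap: 0.173
gripper_force: 69.9
```

Request:
{"fn": "move_arm", "kwargs": {
  "commands": "10 0 0 0 0 0 -1; 22 0 0 0 0 0 -1; 38 0 0 0 0 0 -1; 55 0 0 0 0 0 -1; 72 0 0 0 0 0 -1"
}}

```text
t: 8.57
tcp_pos: [0.4719, 0.1817, 0.1729]
tool_rot: [-0.049, 0.999, 0.0, 0.0]
force: [0.2, -0.3, -6.2]
finger_gap: 0.173
gripper_force: 69.9
```

Run:
```python
from h import *
np.set_printoptions(precision=4,suppress=True)
from scipy.spatial.transform import Rotation as R
s=telemetry.sense();M=R.from_quat(s['tool_rot']).as_matrix();print(s['tcp_pos'],s['force'],s['finger_gap'])
print(M.T@(np.array([.5235,-.2745,.173])-s['tcp_pos'])*1000)
a=grab('scene','s3');w=grab('wrist','w4')
A=cv2.resize(a['image'][80:200,270:370],(480,576),interpolation=cv2.INTER_CUBIC)
W=cv2.resize(w['image'][130:250,220:284],(320,600),interpolation=cv2.INTER_CUBIC)
o=np.zeros((600,800,3),np.uint8);o[:576,:480]=A;o[:,480:]=W
cv2.imwrite('pics/c6.png',o[:,:,::-1])
```

```text
[0.4719 0.1817 0.1729] [ 0.1722 -0.2503 -6.18  ] 0.17339688071518988
[  -6.3162 -459.0695   -0.1029]
```

View pics/c6.png

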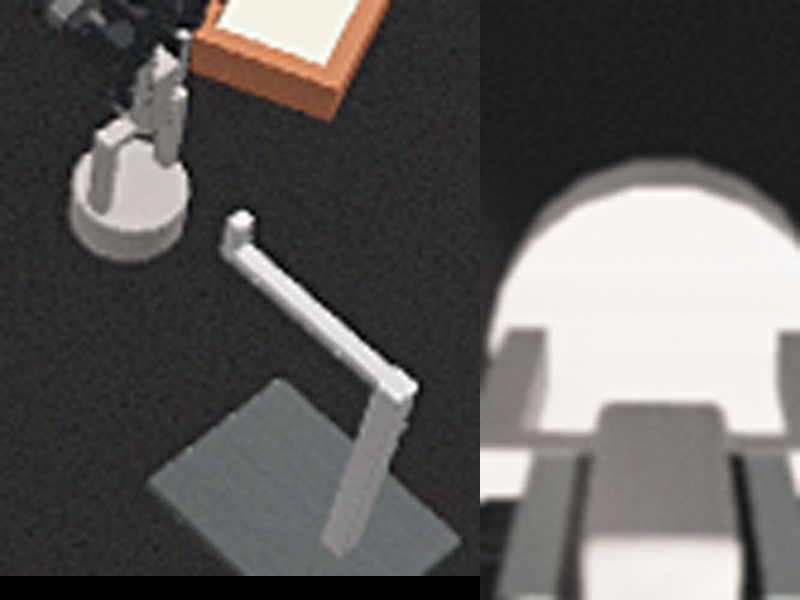

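The weight is off the hook and hanging upright between the fingers, with the foot clear of the hook tip. Next I carry it toward the plate, stopping short to measure the disc with the wrist camera.

Request:
{"fn": "move_arm", "kwargs": {
  "commands": "0 -20 0 0 0 0 -1; 0 -55 0 0 0 0 -1; -1 -95 0 0 0 0 -1; -2 -135 0 0 0 0 -1; -2 -175 0 0 0 0 -1"
}}

```text
t: 9.3
tcp_pos: [0.4936, 0.0063, 0.1731]
tool_rot: [-0.049, 0.999, -0.0, 0.001]
force: [0.5, 0.8, -6.5]
finger_gap: 0.173
gripper_force: 70.0
```

Request:
{"fn": "move_arm", "kwargs": {
  "commands": "0 -40 0 0 0 0 -1; -1 -80 0 0 0 0 -1; -1 -115 0 0 0 0 -1; -2 -140 0 0 0 0 -1; -2 -155 0 0 0 0 -1"
}}

```text
t: 9.93
tcp_pos: [0.5106, -0.148, 0.1729]
tool_rot: [-0.049, 0.999, -0.0, 0.001]
force: [0.1, 0.4, -5.9]
finger_gap: 0.17
gripper_force: 70.0
```

Request:
{"fn": "move_arm", "kwargs": {
  "commands": "0 0 0 0 0 0 -1; 0 0 0 0 0 0 -1; 0 0 0 0 0 0 -1; 0 0 0 0 0 0 -1; 0 0 0 0 0 0 -1"
}}

```text
t: 10.55
tcp_pos: [0.5097, -0.1458, 0.1728]
tool_rot: [-0.05, 0.999, -0.0, 0.0]
force: [0.5, 0.3, -5.7]
finger_gap: 0.17
gripper_force: 70.0
```

Run:
```python
from h import *
np.set_printoptions(precision=4,suppress=True)
w=grab('wrist','w5');b=grab('top','t5');a=grab('scene','s5');s=telemetry.sense();print(s['tcp_pos'],s['force'])
for n,c in(('w',w),('t',b),('s',a)):
    uv=proj(c,(.523,-.2747,.036)).round().astype(int);print(n,uv)
    g=c['image'].min(2); k,l,st,_=cv2.connectedComponentsWithStats((g>185).astype(np.uint8))
    try: i=l[uv[1],uv[0]]
    except IndexError: continue
    if i==0: print('none');continue
    cs=max(cv2.findContours((l==i).astype(np.uint8),0,1)[0],key=len)[:,0].astype(float)
    P=np.array([onz(c,*p,.036)[:2] for p in cs]).astype(np.float32)*1000
    print(st[i],cv2.minEnclosingCircle(P),cv2.fitEllipse(P))
```

```text
[ 0.5097 -0.1461  0.1727] [ 0.2176 -0.4503 -5.0885]
w [145 174]
[ 109  135   76   75 4456] ((522.1799926757812, -273.12640380859375), 45.152774810791016) ((522.0325317382812, -273.1662902832031), (88.84342193603516, 89.09688568115234), 28.898591995239258)
t [357 206]
none
s [140 259]
[ 120  240   42   40 1300] ((524.50732421875, -273.81219482421875), 45.1112060546875) ((524.5469360351562, -273.79876708984375), (87.33807373046875, 87.8330307006836), 105.15313720703125)
```

Request:
{"fn": "move_arm", "kwargs": {
  "commands": "0 -25 0 0 0 0 -1; 0 -60 0 0 0 0 -1; 0 -95 0 0 0 0 -1; -1 -118 0 0 0 0 -1; -1 -129 0 0 0 0 -1"
}}

```text
t: 11.32
tcp_pos: [0.5235, -0.2756, 0.1725]
tool_rot: [-0.049, 0.999, 0.0, 0.0]
force: [-0.4, 1.0, -4.8]
finger_gap: 0.172
gripper_force: 70.0
```

Request:
{"fn": "move_arm", "kwargs": {
  "commands": "0 0 0 0 0 0 -1; 0 0 15 0 0 0 -1; 0 0 35 0 0 0 -1; 0 0 53 0 0 0 -1; 0 0 65 0 0 0 -1"
}}

```text
t: 11.95
tcp_pos: [0.5224, -0.2725, 0.1059]
tool_rot: [-0.05, 0.999, 0.001, -0.001]
force: [-0.8, -0.4, -4.8]
finger_gap: 0.174
gripper_force: 69.9
```

Request:
{"fn": "move_arm", "kwargs": {
  "commands": "0 0 0 0 0 0 -1; 0 0 0 0 0 0 -1; 0 0 0 0 0 0 -1; 0 0 0 0 0 0 -1; 0 0 0 0 0 0 -1"
}}

```text
t: 12.58
tcp_pos: [0.5235, -0.2746, 0.1081]
tool_rot: [-0.049, 0.999, -0.0, 0.0]
force: [-0.1, 0.1, -5.7]
finger_gap: 0.171
gripper_force: 69.9
```

Run:
```python
from h import *
a=grab('scene','s6');w=grab('wrist','w6');b=grab('top','t6');s=telemetry.sense();print(s['tcp_pos'],s['force'])
A=cv2.resize(a['image'][190:310,90:190],(480,576),interpolation=cv2.INTER_CUBIC)
W=cv2.resize(w['image'][90:290,195:315],(320,533),interpolation=cv2.INTER_CUBIC)
o=np.zeros((600,800,3),np.uint8);o[:576,:480]=A;o[:533,480:]=W
cv2.imwrite('pics/c7.png',o[:,:,::-1])
```

```text
[ 0.523385   -0.2745434   0.10783704] [-0.32182659 -0.16637326 -4.60384002]
```

View pics/c7.png

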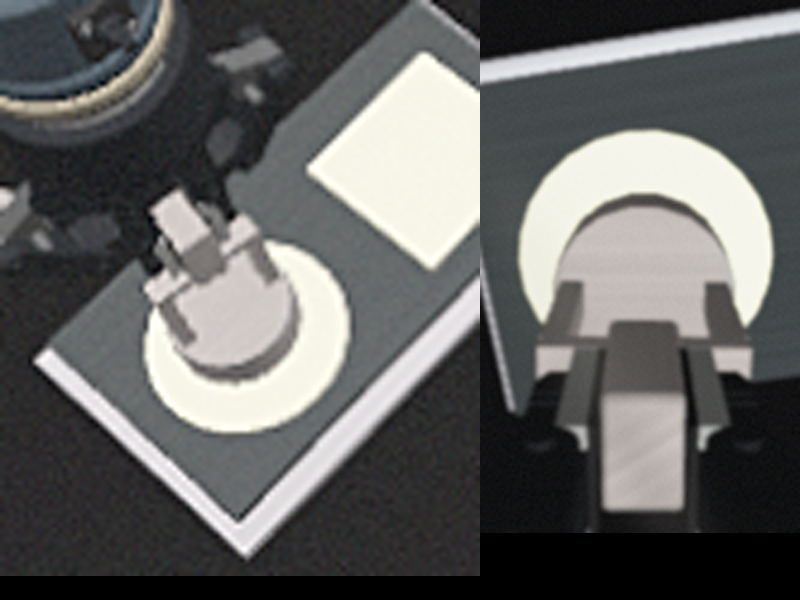

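The scene view shows the foot hovering over the disc, well centred. In the wrist crop the foot's centre column is about 645 and the disc's 646. I'll check the x direction numerically.

Run:
```python
from h import *
np.set_printoptions(precision=4,suppress=True)
w=load('w6');a=load('s6');t=np.array([.5234,-.2745,.1078])
col=lambda c:195+(c-480)/2.667-.3
row=lambda r:90+r/2.665-.3
x=np.array([-.995,-.0996,0])
print('disc c',onz(w,col(644),row(130),.036)-x*.045)
for zf in(.048,.051,.054):print('foot c',onz(w,col(643),row(195),zf)-x*.028)
th=np.linspace(0,2*np.pi,72)
for n,c,cz,r,k in(('disc',(.523,-.2742),.036,.045,0),('foot',t[:2],.051,.028,0)):
    P=np.array([proj(a,(c[0]+r*np.cos(q),c[1]+r*np.sin(q),cz)) for q in th]);P=(P-[90,190])*4.8+1.9
    print(n,P.min(0),P.max(0))
```

```text
disc c [ 0.5223 -0.2738  0.036 ]
foot c [ 0.5254 -0.2739  0.048 ]
foot c [ 0.5249 -0.2739  0.051 ]
foot c [ 0.5244 -0.274   0.054 ]
disc [141.6915 239.4027] [344.7808 430.2287]
foot [172.5444 262.7378] [300.6347 382.708 ]
```

Centred to within about 2 mm on both estimates. Descending slowly.

Request:
{"fn": "move_arm", "kwargs": {
  "commands": "0 0 3 0 0 0 -1; 0 0 6 0 0 0 -1; 0 0 8 0 0 0 -1; 0 0 9 0 0 0 -1; 0 0 10 0 0 0 -1"
}}

```text
t: 13.35
tcp_pos: [0.5234, -0.2745, 0.0976]
tool_rot: [-0.049, 0.999, -0.0, 0.0]
force: [-0.6, 0.2, -6.1]
finger_gap: 0.174
gripper_force: 70.0
```

Request:
{"fn": "move_arm", "kwargs": {
  "commands": "0 0 0.4 0 0 0 -1; 0 0 0.8 0 0 0 -1; 0 0 1.2 0 0 0 -1; 0 0 1.6 0 0 0 -1; 0 0 2 0 0 0 -1"
}}

```text
t: 13.98
tcp_pos: [0.5234, -0.2745, 0.0957]
tool_rot: [-0.049, 0.999, -0.0, 0.0]
force: [0.9, -0.5, -6.1]
finger_gap: 0.166
gripper_force: 70.0
```

Request:
{"fn": "move_arm", "kwargs": {
  "commands": "0 0 0.3 0 0 0 -1; 0 0 0.6 0 0 0 -1; 0 0 0.9 0 0 0 -1; 0 0 1.2 0 0 0 -1; 0 0 1.5 0 0 0 -1"
}}

```text
t: 14.6
tcp_pos: [0.5233, -0.2745, 0.0942]
tool_rot: [-0.049, 0.999, 0.0, -0.0]
force: [-0.8, -0.2, -6.0]
finger_gap: 0.176
gripper_force: 70.0
```

Request:
{"fn": "move_arm", "kwargs": {
  "commands": "0 0 0.2 0 0 0 -1; 0 0 0.4 0 0 0 -1; 0 0 0.6 0 0 0 -1; 0 0 0.8 0 0 0 -1; 0 0 1 0 0 0 -1"
}}

```text
t: 15.22
tcp_pos: [0.5234, -0.2745, 0.0934]
tool_rot: [-0.049, 0.999, -0.0, 0.0]
force: [-1.0, 0.3, -3.7]
finger_gap: 0.172
gripper_force: 70.0
```

Request:
{"fn": "move_arm", "kwargs": {
  "commands": "0 0 0.1 0 0 0 -1; 0 0 0.2 0 0 0 -1; 0 0 0.3 0 0 0 -1; 0 0 0.4 0 0 0 -1; 0 0 0.4 0 0 0 -1"
}}

```text
t: 15.85
tcp_pos: [0.5234, -0.2745, 0.0929]
tool_rot: [-0.049, 0.999, -0.0, 0.0]
force: [-0.4, 1.5, -2.4]
finger_gap: 0.17
gripper_force: 70.2
```

Run:
```python
from h import *
for i in range(6):
    snapshot('wrist');s=telemetry.sense();print(s['force'].round(1),s['ft_torque'].round(2),s['tcp_pos'][2].round(4))
```

```text
[-0.2  1.  -2.8] [ 0.11  0.11 -0.02] 0.0929
[-0.7  0.2 -2.7] [ 0.09  0.15 -0.01] 0.0929
[-0.5  0.8 -2.9] [ 0.07  0.15 -0.04] 0.0929
[-0.2  0.8 -2.5] [-0.01  0.08 -0.01] 0.0929
[-0.2  1.  -2.7] [ 0.04  0.11 -0.08] 0.0929
[-0.2 -0.1 -2.9] [ 0.09  0.14 -0.05] 0.0928
```

In contact, with about half the weight transferred. I'll ease down until the rest is carried.

Request:
{"fn": "move_arm", "kwargs": {
  "commands": "0 0 0.2 0 0 0 -1; 0 0 0.4 0 0 0 -1; 0 0 0.6 0 0 0 -1; 0 0 0.8 0 0 0 -1; 0 0 0.8 0 0 0 -1"
}}

```text
t: 16.77
tcp_pos: [0.5234, -0.2745, 0.0921]
tool_rot: [-0.049, 0.999, -0.0, 0.0]
force: [-0.7, 0.4, -1.0]
finger_gap: 0.174
gripper_force: 70.4
```

Run:
```python
from h import *
for i in range(5):
    snapshot('wrist');s=telemetry.sense();print(s['force'].round(1),s['ft_torque'].round(2),s['tcp_pos'][2].round(4))
```

```text
[ 0.   1.2 -1.2] [0.13 0.06 0.02] 0.0921
[ 0.1  1.5 -0.6] [0.17 0.16 0.06] 0.0921
[ 0.   1.3 -1.1] [ 0.18  0.09 -0.01] 0.0921
[-1.9  1.6 -1.1] [ 0.08  0.12 -0.02] 0.0921
[-0.6  1.1 -1.3] [0.17 0.14 0.01] 0.0921
```

Request:
{"fn": "move_arm", "kwargs": {
  "commands": "0 0 0.2 0 0 0 -1; 0 0 0.4 0 0 0 -1; 0 0 0.4 0 0 0 -1; 0 0 0.4 0 0 0 -1; 0 0 0.4 0 0 0 -1",
  "grip_force": 20
}}

```text
t: 17.65
tcp_pos: [0.5234, -0.2745, 0.0917]
tool_rot: [-0.049, 0.999, -0.0, 0.0]
force: [-1.4, 1.6, -0.3]
finger_gap: 0.173
gripper_force: 70.5
```

Request:
{"fn": "move_arm", "kwargs": {
  "commands": "0 0 0 0 0 0 -0.6; 0 0 0 0 0 0 -0.5; 0 0 0 0 0 0 -0.4; 0 0 0 0 0 0 -0.2; 0 0 0 0 0 0 0"
}}

```text
t: 18.27
tcp_pos: [0.5234, -0.2746, 0.0917]
tool_rot: [-0.049, 0.999, -0.0, 0.0]
force: [-0.3, 1.0, -0.6]
finger_gap: 0.5
gripper_force: 0.0
```

Request:
{"fn": "move_arm", "kwargs": {
  "commands": "0 0 0 0 0 0 0.5; 0 0 0 0 0 0 1; 0 0 0 0 0 0 1; 0 0 0 0 0 0 1; 0 0 0 0 0 0 1"
}}

```text
t: 18.9
tcp_pos: [0.5234, -0.2745, 0.0916]
tool_rot: [-0.049, 0.999, -0.0, 0.0]
force: [-0.7, 0.1, 0.4]
finger_gap: 1.003
gripper_force: 0.0
```

Released. Retreat straight up.

Request:
{"fn": "move_arm", "kwargs": {
  "commands": "0 0 -8 0 0 0 1; 0 0 -22 0 0 0 1; 0 0 -45 0 0 0 1; 0 0 -75 0 0 0 1; 0 0 -110 0 0 0 1"
}}

```text
t: 19.52
tcp_pos: [0.5233, -0.2744, 0.2034]
tool_rot: [-0.049, 0.999, -0.0, 0.0]
force: [0.2, -0.8, -0.5]
finger_gap: 1.002
gripper_force: 0.0
```

Request:
{"fn": "move_arm", "kwargs": {
  "commands": "15 10 -20 0 0 0 1; 40 30 -40 0 0 0 1; 70 50 -60 0 0 0 1; 80 60 -60 0 0 0 1; 80 60 -60 0 0 0 1"
}}

```text
t: 20.15
tcp_pos: [0.4376, -0.2222, 0.2621]
tool_rot: [-0.049, 0.999, -0.0, 0.0]
force: [0.7, -0.3, -0.2]
finger_gap: 1.001
gripper_force: 0.0
```

Run:
```python
from h import *
np.set_printoptions(precision=1,suppress=True)
a=grab('scene','s7');w=grab('wrist','w7');s=telemetry.sense();print(s['tcp_pos'],s['t'],s['force'])
# ideal outline overlay: disc, foot (on disc), block top
th=np.linspace(0,2*np.pi,90)
S=5;A=cv2.resize(a['image'][190:310,100:180],None,fx=S,fy=S,interpolation=cv2.INTER_CUBIC)[:,:,::-1].copy()
u0=proj(w,(.5234,-.2745,.05)).astype(int)-[40,60];print(u0)
c=w['image'][max(u0[1],0):u0[1]+120,max(u0[0],0):u0[0]+80]
W=cv2.resize(c,None,fx=S,fy=S,interpolation=cv2.INTER_CUBIC)[:,:,::-1].copy()
for im,cam,off in((A,a,(100,190)),(W,w,np.maximum(u0,0))):
    for r,z in((.045,.0355),(.028,.0355),(.028,.0615)):
        P=np.array([proj(cam,(.5234+r*np.cos(q),-.2745+r*np.sin(q),z)) for q in th]);P=((P-off)*S+2).round().astype(int)
        cv2.polylines(im,[P],True,(0,0,255),1)
    y=np.array([-.0996,.995]);x=np.array([.995,.0996])
    P=np.array([proj(cam,(*(np.array([.5234,-.2745])+i*x+j*y),.1545)) for i,j in((.012,.008),(.012,-.008),(-.012,-.008),(-.012,.008))])
    cv2.polylines(im,[((P-off)*S+2).round().astype(int)],True,(0,200,0),1)
o=np.zeros((600,800,3),np.uint8);o[:,:400]=A;o[:W.shape[0],400:400+W.shape[1]]=W;cv2.imwrite('pics/c8.png',o)
```

```text
[ 0.4 -0.2  0.3] 20.25 [-0.4  0.5 -0.5]
[176 154]
```

View pics/c8.png

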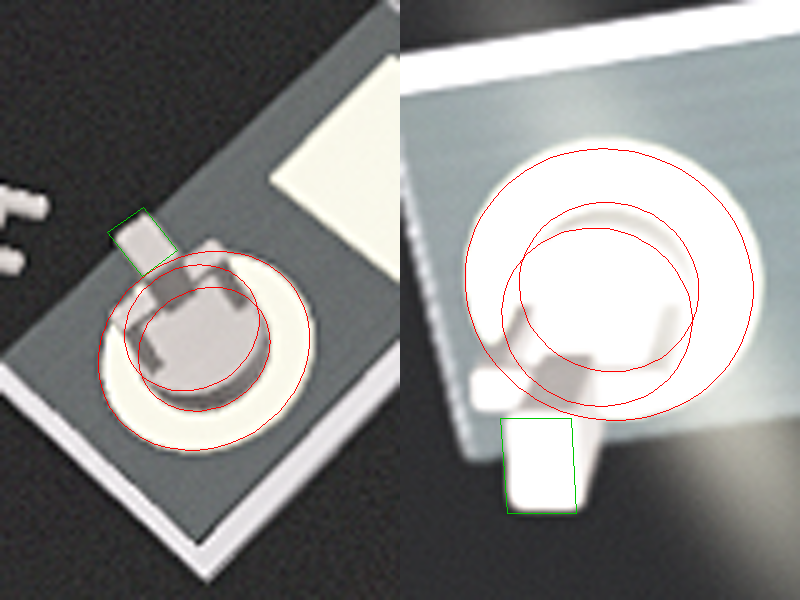

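The picture shows the weight upright on the disc. Its outline and the disc's both match circles on a common centre to about 2 mm, and the square lies where it was. Handing in.

```bash
python3 -c "
from station import ticket
print(ticket.sign_off())"
```

```text
the job is handed in; nothing more can be done
None
```

The weight is off its hook and standing upright on the round moulding, centred to about 2 mm and released; the square moulding was not touched, and I signed off at about 20 s, after a first grasp that closed on nothing and was redone about 30 mm lower.

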